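# Re-hang the drill template on the other fold-down hook and fold the emptied hook away

### The arm

A 6-joint arm with a two-finger parallel gripper is mounted at the origin on a cart in front of the work surface, level with it; the furniture and walls round the work are solid. World frame = base frame: x ahead of the robot, y to its left, z up, the work surface at z = 0. Lengths are in m, angles in rad, forces in N, time in s.
With the tool pointing down it reaches from about 0.325 to 0.875 m from the base axis. Payload 4.4 kg.
Tool frame: the origin (TCP) lies on the centre line of the jaws, within the pads' length; the fingertips stand 11 mm ahead of it and the grasp point (between the pads) lies 8 mm behind it; z points along the fingers, y is the line along which they close (so a half turn about z gives the same grasp; the last joint's range is limited). The gripper opens to 85 mm and grips with 20 to 120 N. Pads are 22 mm wide; open, the fingers measure 114 mm over their backs; the gripper's body (76 mm by 85 mm) begins 54 mm behind the grasp point. The pads swing forward as they close: fully open they stand 13 mm farther back than shut.
Start: joints at [-1.389, 0.207, 1.542, -0, 1.393, -0.15], TCP at [0.187, -0.544, 0.204] pointing down, gripper open.
Joint ranges: [-2.73, 2.73], [-0.86, 2.22], [0.23, 2.46], [-1.11, 4.25], [0.08, 2.63], [-2.82, 2.82]. Speed limits (rad/s): [2.79, 2.79, 3.14, 3.14, 3.14, 3.14].

### API

Orientations are given as a 3x3 rotation matrix whose columns are the frame's x, y, z axes.
In Python, from plant import r, imaging gives the robot as it stands.
- The arm moves only by the tool step_arm, never from a script. Its argument "rows" is a list that holds one entry, the list of rows, each a list of 5 numbers: the shift along the tool's x, y, z in units of 40 mm (1.0 is 40 mm), then the turn about the tool's z in units of 6 degrees (1.0 is 6 degrees), then the opening, from -1 (shut) to 1 (fully open), so that 0 is half open. In form: [[[tx, ty, tz, roll, claw], ...]]. A call has 1 to 10 rows; each row shifts and turns the commanded pose from where the row before left it, along the tool's axes as they then stand; what a row does not reach is not made up. A row lasts 1/12 s, in which the tool goes at most 41.7 mm and 7.16 degrees, less where a joint would pass 70% of its speed; a pose out of reach is approached as far as the arm can. A call is refused whole if a number of a shift passes 1 or a number of a turn 1, either way. A call with a gripper value outside its range is refused whole. The fingers move at their own pace and stop on an object; "grip_force" is the grip in N (left out, the last holds). Time passes only in rows, so rows that do not move let the fingers close. It gives the time, the measured TCP pose, the force, the opening and the grip force at its end, in the units of the state.
- r.read_state(): the state, without advancing time (a new reading comes with each control period).
- imaging.grab_frame(name): name is "side" or "top" or "wrist"; returns the picture (400x640x3 uint8, red, green, blue); there is no depth.
- imaging.camera_params(name): a dict with "camera_matrix" (3x3 intrinsics, pixels), "k1" (the pictures are not rectified: a ray, as slopes to the right and down, at radius r is drawn at 1 + k1 r^2 times it, then the intrinsics apply), "R" (3x3) and "t" (3): a world point X has camera coordinates R X + t; the wrist camera has in their place "mount" (4x4, takes a point from camera to tool coordinates, whose origin is the TCP and whose axes are the flange's). Camera axes: x right, y down, z forward; pixel columns grow to the right and rows downward; lengths in m; the calibration is good to about 2 mm. A picture is of the moment at which its call begins: read the wrist's pose just before it. camera_params takes no time and is no camera call.
- r.hand_in(): hands the job in; it is judged then, once.
The state is a dict: "time": time; "joint_positions": joint angles; "joint_vel": joint speeds; "joint_torque": joint torques, N m; "eef_pos": TCP position; "orientation": TCP orientation; "force": force on the tool from outside, world axes, zero at the start; "torque": the same for the moment, N m; "width": finger opening in m; "grasp_force": force on a finger pad.
Only numpy, scipy, OpenCV 4.12 (cv2) and the standard library are available. Lean on these libraries where they do the work, as an engineer would, in place of code of your own. Each camera call takes 0.05 s, during which the arm holds its last target. There are 200 camera calls.

### The job

Fold the empty, upright hook all the way down to its stop and move the aluminium drill template from the other hook onto it, hanging freely by its eye between the upright and the end knob. Then fold the emptied hook up and press it firmly home, flat against its rubber buffer: push slowly and go by feel, with a firm finger push and never a shove, because the buffer is screw-adjusted and its exact position is not known. Handle the template gently and leave the other things on the bench alone.

Things in the scene. Friction and masses are not known exactly. Their poses are not given: they have to be found in the camera images.
- post_a: Fixed bench upright whose hook holds the template at the start. Base 120 x 110 x 12 mm; grey upright 44 mm wide, 12 mm thick, top at 255 mm. Origin on the bench under the upright's front face; x points back into the upright (the hook is on its -x side, towards the robot), y left, z up. The hinge pin runs along y at x = -18 mm, z = 190 mm.
- post_b: The second upright, same in size and axes as post_a; its hook is empty and stands (nearly) folded up at the start. The two posts may stand either way round, left or right.
- hinge_a (a joint): Angle of hook_a (rad): 0 = rod upright; grows as it folds down towards -x of its post; rigid stop at 1.5 (nearly level, knob end 4 degrees high). Folded home on its buffer it reads between -0.08 and 0.08: a smaller reading than 0.08 does not prove that it is home. Stiff hinge of 0.25 N m (about 3 N at the knob): the hook stays where it is left.
- hinge_b (a joint): Angle of hook_b, same meaning, stop and friction as hinge_a. At the start 0 to 0.3.
- hook_a: Steel hook of post_a: rod 10 mm in diameter with a knob at its end (cylinder 18 mm in diameter, 16 mm wide, flat sides, axis along y). Origin on the hinge pin, z along the rod; x backwards when upright. Folded up, the rod bears on a black rubber buffer (14 mm across) on the upright, 55 mm above the pin: a hard stop, screw-adjusted, face 9 to 17 mm in front of the upright, which no reading tells.
- hook_b: Steel hook of post_b, same shape and axes as hook_a.
- hook_a_knob (a point): Centre of hook_a's knob, 90 mm from the pin. Upright it stands at 280 mm, clear above the upright: pinch it from above by its flat sides (16 mm, across y of the post); it turns between the fingers and may slip some mm as the hook swings. Give the last push with shut fingers from the front: 8 N backwards at the knob puts about 8 N on the buffer, 12 N 15 N, 16 N 22 N.
- hook_b_knob (a point): Centre of hook_b's knob, like hook_a_knob.
- template: Aluminium drill template: plate 60 mm wide (y), 130 high (z), 10 thick (x), 0.13 to 0.25 kg, at the start hanging upright with hook_a's rod through its eye, about 50 mm from the hinge pin. Origin: centre of its lower edge. Grip the 18 mm of plate above the eye across the thickness, from above; about 55 mm is free behind it.
- template_eye (a point): Centre of the round eye, 34 mm in diameter, through the template's thickness, 95 mm above its lower edge (35 mm below its upper edge). When it hangs the rod lies in the top of the eye, its axis 12 mm above this point; the eye passes over the knob when the rod's axis is near its centre.
- multimeter: Yellow multimeter, 175 x 86 x 49 mm, lying on the bench: leave it. Origin at the centre of its underside.
- battery_pack: Black tool battery, 101 x 69 x 59 mm, on the bench: leave it. Origin at the centre of its underside.
- tape_roll: Roll of black tape, 62 mm across, 19 mm high, on the bench: leave it. Origin at the centre of its underside.
There are look-alikes about, which are no part of the job. What is shaped like the template but orange or purple is not meant.

How it is judged:
By the outcome, as a careful person would: the job done as asked, in the order asked, and still so for the second after the job is handed in, with the robot touching nothing.
It also fails if it takes over 66 s, if anything falls off the work surface, if the arm or the gripper's body presses on something with over 40 N, if the wrist force passes 120 N, or if a joint passes its speed limit or range.

## Working session

There is one attempt and no reset: what is moved stays moved. The work goes in short steps, Python scripts to look and compute and a tool call to move; the robot and the scene stay as the last step left them, time stands still between calls to the robot, and variables do not carry over. Pictures are saved under pics/ and viewed, at most 10 in all, crops included, and the job is handed in when it is done.

Besides the shell and the picture viewer there is one more tool, called after "Call:" as name([rows], argument=value, ...), one row to a line, values as JSON. step_arm: Moves the arm, as the interface text tells. Its arguments: {"type":"object","properties":{"rows":{"type":"array"},"grip_force":{"type":"number"}},"required":["rows"]}

```bash
mkdir -p pics; ls; python3 - <<'E'
from plant import r, imaging
import cv2,numpy as np
s=r.read_state();print({k:np.round(v,3).tolist() for k,v in s.items()})
for n in("side","top"):
    im=imaging.grab_frame(n);cv2.imwrite(f"pics/{n}0.png",im[:,:,::-1])
    p=imaging.camera_params(n);R=np.array(p["R"]);print(n,{k:np.round(v,4).tolist() for k,v in p.items()},"pos",-R.T@np.array(p["t"]))
E
```

```text
pics
{'time': 0.0, 'joint_positions': [-1.389, 0.207, 1.543, 0.0, 1.393, -0.151], 'joint_vel': [0.0, 0.0, 0.001, -0.001, -0.0, -0.0], 'joint_torque': [0.0, -38.303, -29.16, -0.0, 0.01, 0.0], 'eef_pos': [0.187, -0.543, 0.203], 'orientation': [[0.945, 0.326, -0.0], [0.326, -0.945, 0.002], [0.0, -0.002, -1.0]], 'force': [-0.367, 1.04, -0.351], 'torque': [0.018, -0.025, -0.04], 'grasp_force': 0.0, 'width': 0.085}
side {'camera_matrix': [[402.8692, 0.0, 326.4925], [0.0, 402.8692, 204.2939], [0.0, 0.0, 1.0]], 'k1': -0.06, 'R': [[0.9327, -0.3601, 0.018], [-0.1524, -0.439, -0.8855], [0.3268, 0.8231, -0.4644]], 't': [-0.5068, 0.2562, 1.1566]} pos [ 0.1337525  -1.02202464  0.77308344]
top {'camera_matrix': [[423.2566, 0.0, 314.5695], [0.0, 423.2566, 199.1112], [0.0, 0.0, 1.0]], 'k1': 0.0218, 'R': [[0.0208, -0.9997, -0.0158], [-0.9898, -0.0184, -0.1411], [0.1408, 0.0185, -0.9899]], 't': [-0.0131, 0.5489, 1.2448]} pos [ 0.36830305 -0.0261031   1.3094245 ]
```

View pics/side0.png

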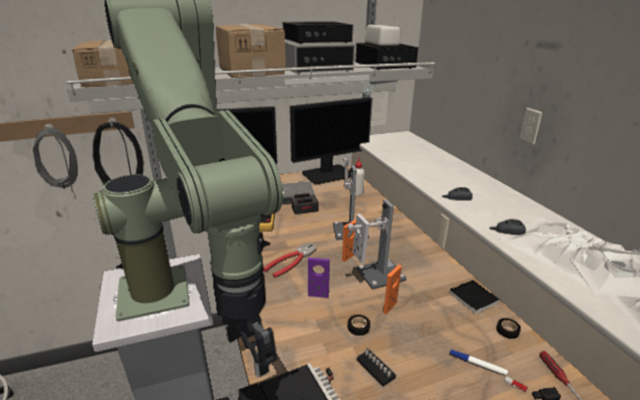

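View pics/top0.png

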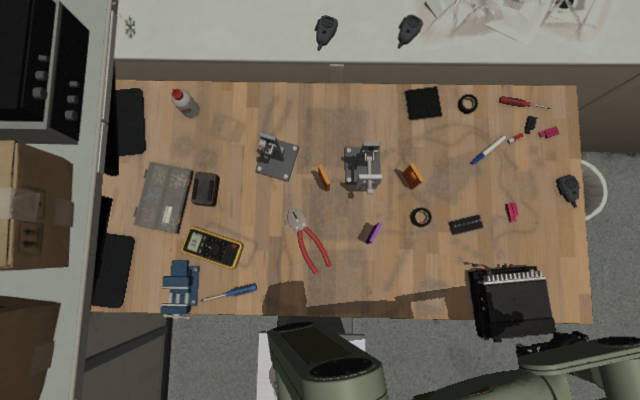

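The side view shows post A (base about 380,275), with the silver template hanging at (360,240), and post B behind it near (345,230). In the top view, post A is at (363,165), post B at (277,155) and turned. I'll enlarge both.

```bash
python3 - <<'E'
import cv2,numpy as np
t=cv2.imread("pics/top0.png");s=cv2.imread("pics/side0.png")
a=cv2.resize(t[125:200,250:390],None,fx=5.7,fy=5.7,interpolation=cv2.INTER_CUBIC)
cv2.imwrite("pics/tc.png",a)
b=cv2.resize(s[150:300,325:425],None,fx=4,fy=4,interpolation=cv2.INTER_CUBIC);cv2.imwrite("pics/sc.png",b)
print(a.shape,b.shape)
E
```

```text
(428, 798, 3) (600, 400, 3)
```

View pics/tc.png

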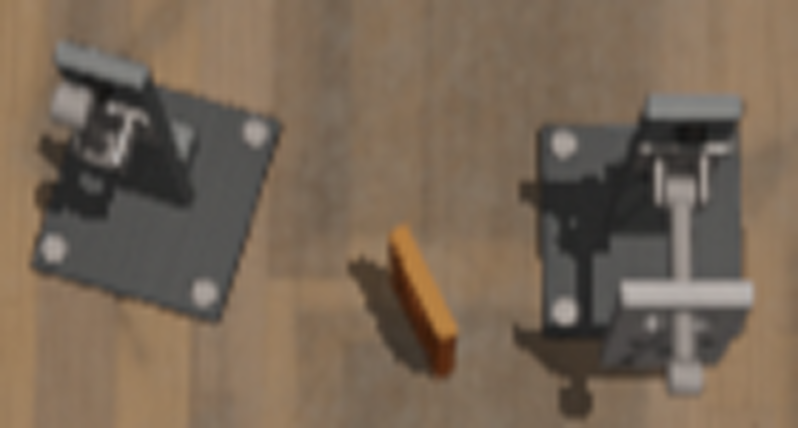

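View pics/sc.png

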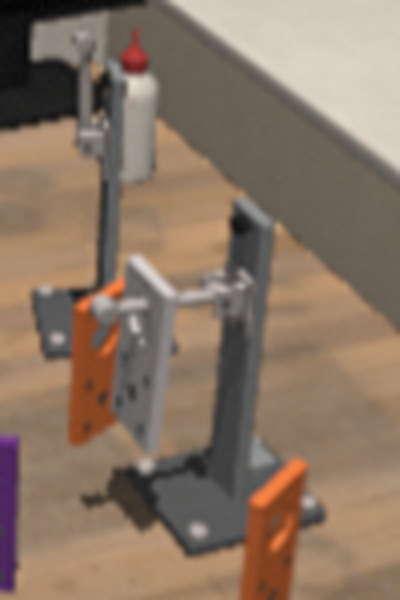

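The crops show post A's top front edge at crop (645,119)–(740,119), its knob at (685,378) and the template top at (620..752, 283..305). Post B's top front edge is (60,72)–(145,88) with its knob at (70,103), and its base corners are (282,122), (218,322) and (33,268). In the side crop, knob A is at (105,308) and knob B at (83,42).

```bash
cat > h.py <<'E'
import numpy as np, cv2
from plant import r, imaging
from scipy.optimize import least_squares
def cam(n):
    p=imaging.camera_params(n); return np.array(p["camera_matrix"]),p["k1"],np.array(p["R"]),np.array(p["t"])
def proj(n,X,pose=None):
    p=imaging.camera_params(n);K=np.array(p["camera_matrix"]);X=np.atleast_2d(X)
    if n=="wrist":
        M=np.array(p["mount"]);Rt,tt=pose; X=(X-tt)@Rt; c=(X-M[:3,3])@M[:3,:3]
    else: c=X@np.array(p["R"]).T+np.array(p["t"])
    return cv2.projectPoints(c,np.zeros(3),np.zeros(3),K,np.array([p["k1"],0,0,0.]))[0][:,0]
def onz(n,uv,z):
    K,k,R,t=cam(n)
    m=cv2.undistortPoints(np.array([[uv]],float),K,np.array([k,0,0,0.]))[0,0]
    d=R.T@np.array([m[0],m[1],1]);o=-R.T@t
    return o+d*(z-o[2])/d[2]
def tri(a,b):
    f=lambda X:np.r_[proj("top",X)[0]-a,proj("side",X)[0]-b]
    s=least_squares(f,[.6,0,.2]);return s.x,s.fun
E
python3 - <<'E'
from h import *
np.set_printoptions(precision=4,suppress=True)
T=lambda x,y:np.array([(x+.5)/5.7-.5+250,(y+.5)/5.7-.5+125])
S=lambda x,y:np.array([(x+.5)/4-.5+325,(y+.5)/4-.5+150])
for nm,z,pts in [("Atop",.255,[(645,119),(740,119)]),("Btop",.255,[(60,72),(145,88)]),("Abase",.012,[(540,127),(540,328),(742,125)]),
 ("Bbase",.012,[(282,122),(218,322),(33,268)]),("tmplTop",.2165,[(620,283),(752,283),(622,306),(752,306)]),("knA",.196,[(685,378)]),("knB",.28,[(70,103)])]:
    print(nm,*[onz("top",T(*p),z)[:2] for p in pts])
print("knA",tri(T(685,378),S(105,308)));print("knB",tri(T(70,103),S(83,42)))
print("A top corner",tri(T(740,119),S(247,224)), tri(T(645,119),S(232,200)))
print("T", tri(T(752,306),S(160,296)),tri(T(620,283),S(133,256)))
E
```

```text
Atop [ 0.6591 -0.1266] [ 0.6598 -0.1691]
Btop [0.6765 0.1371] [0.6698 0.0985]
Abase [ 0.7206 -0.092 ] [ 0.6079 -0.0932] [ 0.7235 -0.2032]
Bbase [0.7211 0.0506] [0.6081 0.0827] [0.6364 0.1853]
tmplTop [ 0.5919 -0.1192] [ 0.5929 -0.1798] [ 0.5811 -0.1202] [ 0.5821 -0.1798]
knA [ 0.5514 -0.1515]
knB [0.6553 0.1283]
knA (array([ 0.5521, -0.1516,  0.1991]), array([ 0.1604, -0.4475, -0.492 ,  0.0841]))
knB (array([0.6553, 0.1284, 0.2798]), array([-0.0072,  0.0194,  0.0272, -0.005 ]))
A top corner (array([ 0.6559, -0.1675,  0.2565]), array([-0.5433,  1.3083,  1.5073, -0.3624])) (array([ 0.6603, -0.1271,  0.2535]), array([ 0.1191, -0.2908, -0.3439,  0.0803]))
T (array([ 0.5815, -0.1794,  0.2188]), array([-0.0298,  0.0787,  0.0864, -0.0169])) (array([ 0.5908, -0.1188,  0.2168]), array([-0.1442,  0.3874,  0.4435, -0.0834]))
```

Call:
step_arm([
  [[0,0,-1,1,1],[0,0,-1,1,1],[0,0,-1,1,1],[0,0,-1,1,1],[0,0,-0.9,1,1],[0,0,0,0.77,1]],
])

```text
time: 0.6
eef_pos: [0.1878, -0.5465, 0.4098]
orientation: [[0.962, -0.274, 0.003], [-0.274, -0.962, -0.016], [0.007, 0.014, -1.0]]
force: [0.5, -1.0, 2.0]
width: 0.0855
grasp_force: 0.0
```

Call:
step_arm([
  [[0.33,-0.96,0,0,1],[0.33,-0.96,0,0,1],[0.33,-0.96,0,0,1],[0.33,-0.96,0,0,1],[0.33,-0.96,0,0,1],[0.33,-0.96,0,0,1],[0.33,-0.96,0,0,1],[0.33,-0.96,0,0,1],[0.33,-0.96,0,0,1],[0.33,-0.96,0,0,1]],
])

```text
time: 1.43
eef_pos: [0.4182, -0.2073, 0.3995]
orientation: [[0.963, -0.269, -0.0], [-0.269, -0.963, 0.0], [-0.0, -0.0, -1.0]]
force: [0.5, -0.9, 0.2]
width: 0.0854
grasp_force: 0.0
```

Call:
step_arm([
  [[0.33,-0.96,0,0,1],[0.33,-0.96,0,0,1],[0.33,-0.96,0,0,1],[0.33,-0.96,0,0,1],[0.33,-0.96,0,0,1],[0.33,-0.96,0,0,1],[0.33,-0.96,0,0,1],[0.33,-0.96,0,0,1],[0.33,-0.96,0,0,1],[0,0,0,0,1]],
])

```text
time: 2.27
eef_pos: [0.6271, 0.0978, 0.396]
orientation: [[0.965, -0.262, -0.004], [-0.262, -0.965, 0.003], [-0.005, -0.002, -1.0]]
force: [-1.5, -0.7, -1.6]
width: 0.0855
grasp_force: 0.0
```

```bash
python3 - <<'E'
from h import *
np.set_printoptions(precision=4,suppress=True)
s=r.read_state();im=imaging.grab_frame("wrist");cv2.imwrite("pics/w1.png",im[:,:,::-1])
P=(np.array(s["orientation"]),np.array(s["eef_pos"]));np.savez("w1.npz",R=P[0],t=P[1]);print(P[1])
p=imaging.camera_params("wrist");print(p["mount"],p["camera_matrix"])
print(proj("wrist",[[.6553,.1284,.28],[.6547,.1238,.19],[.672,.119,.255]],P))
E
```

```text
[0.6271 0.0978 0.396 ]
[[-0.0011 -0.9573 -0.2892  0.0731]
 [ 1.     -0.0008 -0.0011  0.0001]
 [ 0.0008 -0.2892  0.9573 -0.1679]
 [ 0.      0.      0.      1.    ]] [[342.4633   0.     319.1106]
 [  0.     342.4633 200.124 ]
 [  0.       0.       1.    ]]
[[275.6639 163.1426]
 [290.118  146.8416]
 [283.6033 137.2397]]
```

View pics/w1.png

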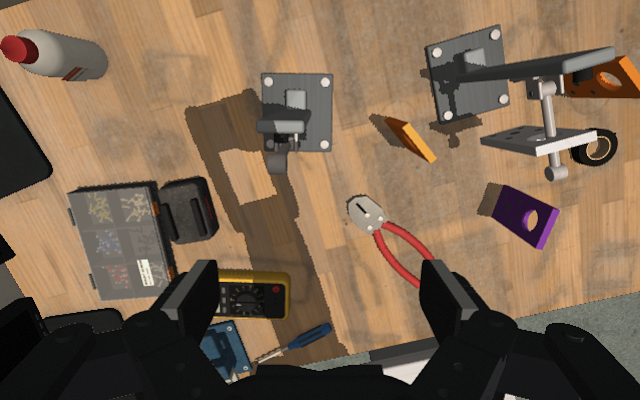

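The wrist view confirms knob B at pixel (277,161), within 2 px of the prediction. The post's edges run parallel to the image rows, so the yaw matches. Moving down to pinch it.

Call:
step_arm([
  [[0.51,-0.83,0,0,1],[0,-0.06,0.8,0,1],[0,0,0.8,0,1],[0,0,0.8,0,0.3],[0,0,0.7,0,0],[0,0,0,0,0]],
], grip_force=40)

```text
time: 2.82
eef_pos: [0.6494, 0.1188, 0.2671]
orientation: [[0.963, -0.27, -0.016], [-0.27, -0.963, -0.001], [-0.015, 0.006, -1.0]]
force: [-0.8, 0.7, -1.2]
width: 0.0517
grasp_force: 0.0
```

Call:
step_arm([
  [[0,0,0,0,-1],[0,0,0,0,-1],[0,0,0,0,-1],[0,0,0,0,-1],[0,0,0,0,-1]],
])

```text
time: 3.23
eef_pos: [0.6555, 0.1203, 0.2786]
orientation: [[0.963, -0.269, 0.004], [-0.269, -0.963, 0.0], [0.004, -0.001, -1.0]]
force: [-0.1, 0.7, -0.5]
width: 0.0
grasp_force: 0.0
```

```bash
python3 - <<'E'
from h import *
np.set_printoptions(precision=4,suppress=True)
s=r.read_state();im=imaging.grab_frame("wrist");P=(np.array(s["orientation"]),np.array(s["eef_pos"]))
im2=imaging.grab_frame("side")
a=cv2.resize(im[:,:,::-1],(500,312));b=cv2.resize(im2[100:300,300:400,::-1],None,fx=3,fy=3,interpolation=cv2.INTER_CUBIC)
c=np.zeros((600,800,3),np.uint8);c[:312,:500]=a;c[:600,500:]=b
cv2.imwrite("pics/w2.png",c);print(P[1],s["width"],s["force"],proj("wrist",[[.6553,.1284,.28]],P)*500/640, proj("side",[P[1]]))
E
```

```text
[0.6555 0.1203 0.2786] 1.3864479473364197e-05 [-0.1245  0.6773 -0.51  ] [[238.0168 191.8669]] [[346.4142 161.3128]]
```

View pics/w2.png

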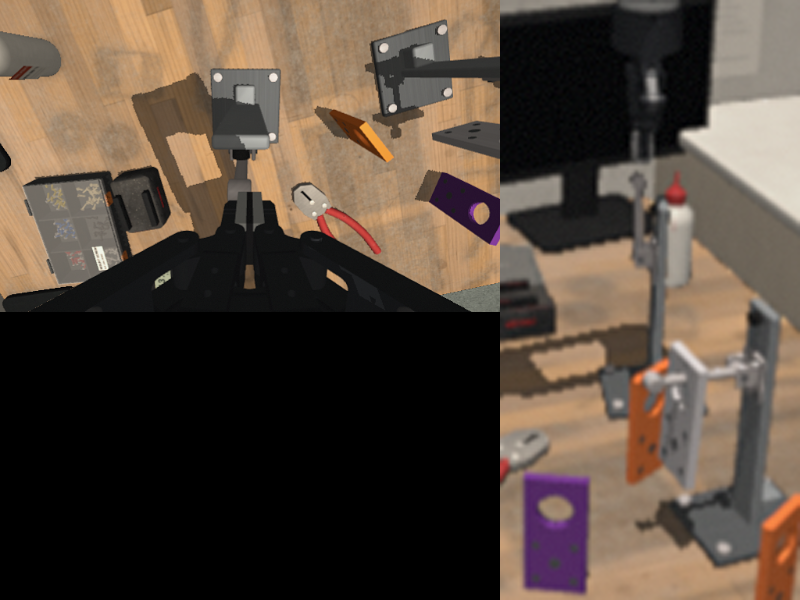

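```bash
python3 - <<'E'
from h import *
im=imaging.grab_frame("wrist");im2=imaging.grab_frame("side");im3=imaging.grab_frame("top")
a=cv2.resize(im[170:310,240:400,::-1],None,fx=3,fy=3,interpolation=cv2.INTER_CUBIC)
b=cv2.resize(im2[100:220,320:370,::-1],None,fx=5,fy=5,interpolation=cv2.INTER_CUBIC)
t=cv2.resize(im3[100:160,210:330,::-1],None,fx=3,fy=3,interpolation=cv2.INTER_CUBIC)
c=np.zeros((600,800,3),np.uint8);c[:420,:480]=a;c[:600,550:]=b;c[420:600,:360]=t
cv2.imwrite("pics/w3.png",c)
E
```

```text
(no output)
```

View pics/w3.png

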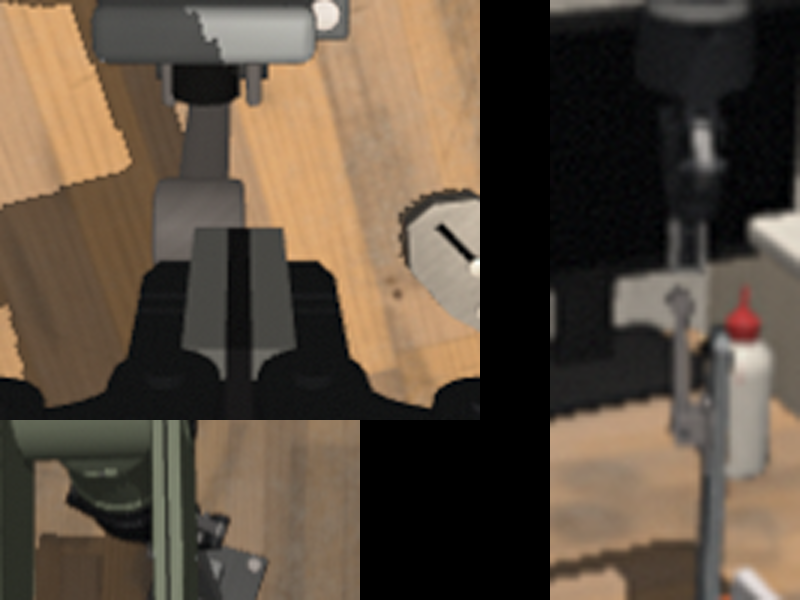

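The zoom shows that the shut fingertips (side crop 690,265) stand above knob B (680,298). In the wrist view the knob is below and beyond the tips, about 7 mm to the left. So the real fingertips sit roughly 35 mm further back than the TCP offset implies. I'll correct for that and go by this observation.

Call:
step_arm([
  [[-0.04,-0.18,0,0,1],[0,0,0,0,1],[0,0,0,0,1],[0,0,0,0,1],[0,0,0.4,0,1],[0,0,0.4,0,1],[0,0,0.3,0,0],[0,0,0,0,0],[0,0,0,0,0]],
], grip_force=40)

```text
time: 4.23
eef_pos: [0.6541, 0.1276, 0.2306]
orientation: [[0.963, -0.269, -0.003], [-0.269, -0.963, -0.0], [-0.002, 0.001, -1.0]]
force: [-0.5, 0.1, -0.3]
width: 0.0429
grasp_force: 0.0
```

Call:
step_arm([
  [[0,0,0,0,-1],[0,0,0,0,-1],[0,0,0,0,-1],[0,0,0,0,-1],[0,0,0,0,-1]],
])

```text
time: 4.65
eef_pos: [0.6556, 0.1274, 0.2335]
orientation: [[0.963, -0.269, 0.003], [-0.269, -0.963, -0.0], [0.003, -0.0, -1.0]]
force: [-1.5, -0.9, 3.7]
width: 0.0155
grasp_force: 41.0
```

Call:
step_arm([
  [[-0.225,0,0.011,0,-1],[-0.222,0,0.034,0,-1],[-0.218,0,0.056,0,-1],[-0.211,0,0.077,0,-1],[-0.202,0,0.098,0,-1],[-0.192,0,0.118,0,-1],[-0.179,0,0.136,0,-1],[-0.165,0,0.153,0,-1]],
])

```text
time: 5.32
eef_pos: [0.5955, 0.1444, 0.2073]
orientation: [[0.963, -0.27, 0.009], [-0.27, -0.963, -0.001], [0.009, -0.001, -1.0]]
force: [3.8, -2.1, 3.9]
width: 0.0157
grasp_force: 41.5
```

Call:
step_arm([
  [[-0.148,0,0.169,0,-1],[-0.131,0,0.183,0,-1],[-0.112,0,0.195,0,-1],[-0.092,0,0.205,0,-1],[-0.071,0,0.213,0,-1],[-0.049,0,0.219,0,-1],[-0.027,0,0.223,0,-1],[0,0,0.0,0,-1],[0,0,0.0,0,-1]],
])

```text
time: 6.07
eef_pos: [0.5686, 0.1518, 0.1486]
orientation: [[0.963, -0.269, 0.001], [-0.269, -0.963, -0.0], [0.001, -0.0, -1.0]]
force: [0.9, -1.2, 0.5]
width: 0.0152
grasp_force: 48.7
```

Call:
step_arm([
  [[0,0,0.08,0,-1],[0,0,0.08,0,-1],[0,0,0,0,-1],[0,0,0,0,-1]],
])

```text
time: 6.4
eef_pos: [0.5684, 0.1519, 0.1426]
orientation: [[0.963, -0.269, 0.0], [-0.269, -0.963, -0.0], [0.0, -0.0, -1.0]]
force: [-1.1, -0.2, 5.9]
width: 0.015
grasp_force: 50.4
```

Call:
step_arm([
  [[0,0,0.08,0,-1],[0,0,0.08,0,-1],[0,0,0,0,-1],[0,0,0,0,-1]],
])

```text
time: 6.73
eef_pos: [0.5686, 0.152, 0.1407]
orientation: [[0.963, -0.269, 0.001], [-0.269, -0.963, -0.0], [0.001, -0.0, -1.0]]
force: [-11.4, -2.6, 24.0]
width: 0.0156
grasp_force: 53.0
```

Call:
step_arm([
  [[0,0,-0.2,0,-1],[0,0,0,0,-1],[0,0,0,0,0],[0,0,0,0,0],[0,0,0,0,0],[0,0,-0.8,0,0],[0,0,-1,0,0],[0,0,-1,-1,0],[0,0,-1,-1,0],[0,0,-0.6,-1,0]],
], grip_force=30)

```text
time: 7.57
eef_pos: [0.5696, 0.1524, 0.3241]
orientation: [[0.999, 0.047, 0.005], [0.047, -0.999, 0.001], [0.005, -0.001, -1.0]]
force: [0.3, -0.5, 1.5]
width: 0.0427
grasp_force: 0.0
```

Call:
step_arm([
  [[0,0,0,-1,0],[0,0,0,-1,0],[0,0,0,-1,0],[0,0,0,-1,0],[0,0,0,-1,0],[0,0,0,-1,0],[0,0,0,-1,0],[0,0,0,-1,0],[0,0,0,-1,0],[0,0,0,-1,0]],
])

```text
time: 8.4
eef_pos: [0.5679, 0.1522, 0.3183]
orientation: [[0.459, 0.889, -0.002], [0.889, -0.459, 0.0], [-0.001, -0.002, -1.0]]
force: [0.4, -1.0, -0.1]
width: 0.0424
grasp_force: 0.0
```

Call:
step_arm([
  [[0,0,0,-1,0],[0,0,0,-1,0],[0,0,0,-1,0],[0,0,0,-1,0],[0,0,0,-0.8,0],[0,0,0,0,0],[0,0,0,0,0],[0,0,0,0,0]],
])

```text
time: 9.07
eef_pos: [0.5681, 0.152, 0.3189]
orientation: [[-0.019, 1.0, -0.001], [1.0, 0.019, 0.0], [0.0, -0.001, -1.0]]
force: [0.1, -0.4, -0.3]
width: 0.0428
grasp_force: 0.0
```

```bash
python3 - <<'E'
from h import *
np.set_printoptions(precision=4,suppress=True)
s=r.read_state();print(s["eef_pos"],np.array(s["orientation"]),s["width"])
im=imaging.grab_frame("top")
cv2.imwrite("pics/t2.png",im[:,:,::-1])
E
```

```text
[0.5681 0.152  0.3189] [[-0.0191  0.9998 -0.0011]
 [ 0.9998  0.0191  0.0001]
 [ 0.0001 -0.0011 -1.    ]] 0.04277633717911451
```

Call:
step_arm([
  [[-0.94,0.04,0,0,0],[-0.94,0.04,0,0,0],[-0.94,0.04,0,0,0],[-0.94,0.04,0,0,0],[-0.94,0.04,0,0,0],[-0.94,0.04,0.4,0,0],[-0.94,0.04,0.6,0,0],[-0.94,0.04,0.8,0,0],[0,0,0,0,0],[0,0,0,0,0]],
])

```text
time: 9.95
eef_pos: [0.5852, -0.1413, 0.2512]
orientation: [[-0.016, 1.0, -0.005], [1.0, 0.016, 0.003], [0.003, -0.005, -1.0]]
force: [0.6, 0.3, 0.2]
width: 0.0429
grasp_force: 0.0
```

```bash
python3 - <<'E'
from h import *
np.set_printoptions(precision=4,suppress=True)
s=r.read_state();im=imaging.grab_frame("wrist");P=(np.array(s["orientation"]),np.array(s["eef_pos"]));np.savez("w4.npz",R=P[0],t=P[1])
im2=imaging.grab_frame("side")
c=np.zeros((600,800,3),np.uint8);c[:400,:560]=im[:,40:600,::-1]
c[:600,560:]=cv2.resize(im2[140:290,330:390,::-1],None,fx=4,fy=4,interpolation=cv2.INTER_CUBIC)
cv2.imwrite("pics/w4.png",c)
print(P[1],s["width"],proj("side",[P[1]]))
T=[[.582,-.1198,.217],[.592,-.1192,.217],[.582,-.1798,.217],[.592,-.1798,.217],[.5516,-.1508,.196]]
print(proj("wrist",T,P)-[40,0]);print((proj("side",T)-[330,140])*4+[560,0])
E
```

```text
[ 0.5852 -0.1413  0.2512] 0.042851674444776416 [[360.6352 206.6912]]
[[275.8508 186.7575]
 [292.2794 186.0642]
 [274.6957 274.861 ]
 [289.8487 275.0994]
 [231.8896 221.7668]]
[[662.7236 296.461 ]
 [675.084  293.8293]
 [699.623  336.8486]
 [712.7916 334.3773]
 [640.1591 350.2597]]
```

View pics/w4.png

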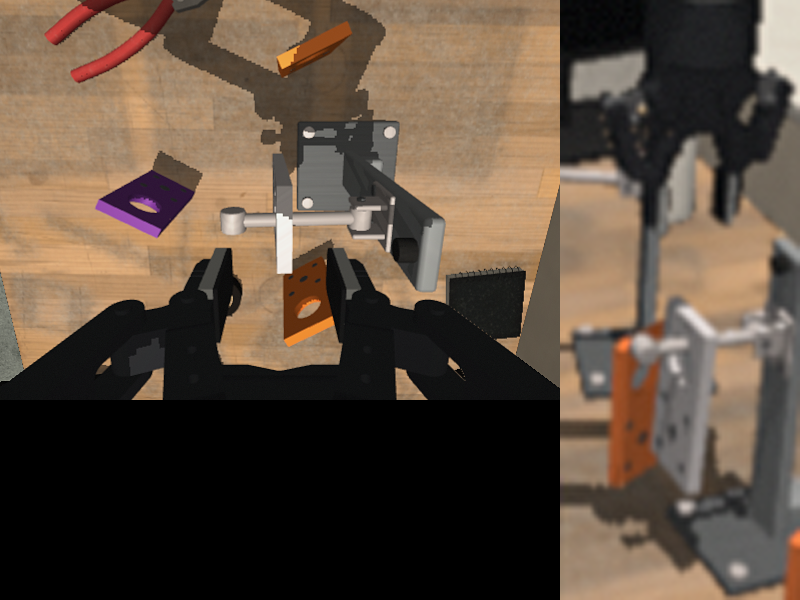

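Wrist view: the template's top edge is at x 273–292 (crop), as predicted, and the fingers straddle it with inner pad corners at (232,250) and (327,250). From these the tips sit about 28 mm behind the nominal TCP.

Call:
step_arm([
  [[0,0,0,0,0],[0,0,0,0,0],[0,0,0.5,0,0],[0,0,0.5,0,0],[0,0,0.4,0,0],[0,0,0.2,0,0],[0,0,0,0,0],[0,0,0,0,0]],
])

```text
time: 10.72
eef_pos: [0.5872, -0.1396, 0.1908]
orientation: [[-0.022, 1.0, 0.001], [1.0, 0.022, -0.0], [-0.0, 0.001, -1.0]]
force: [0.9, 0.1, -0.7]
width: 0.0424
grasp_force: 0.0
```

Call:
step_arm([
  [[-0.26,0,0,0,0],[0,0,0.3,0,0],[0,0,0,0,0],[0,0,0,0,0]],
])

```text
time: 11.05
eef_pos: [0.5865, -0.1508, 0.1773]
orientation: [[-0.02, 1.0, -0.001], [1.0, 0.02, 0.001], [0.001, -0.001, -1.0]]
force: [0.1, 0.6, 0.3]
width: 0.0425
grasp_force: 0.0
```

Call:
step_arm([
  [[0,0,0,0,-0.5],[0,0,0,0,-0.75],[0,0,0,0,-1],[0,0,0,0,-1],[0,0,0,0,-1],[0,0,0,0,-1]],
])

```text
time: 11.55
eef_pos: [0.5874, -0.1506, 0.1785]
orientation: [[-0.021, 1.0, 0.001], [1.0, 0.021, -0.0], [-0.0, 0.001, -1.0]]
force: [0.4, 0.0, 0.8]
width: 0.0089
grasp_force: 34.0
```

Call:
step_arm([
  [[0,0,-0.17,0,-1],[0,0,-0.17,0,-1],[0,0,0,0,-1],[0,0,0,0,-1],[0,0,0,0,-1]],
])

```text
time: 11.97
eef_pos: [0.5869, -0.1506, 0.1916]
orientation: [[-0.021, 1.0, -0.0], [1.0, 0.021, 0.0], [0.0, -0.0, -1.0]]
force: [-0.1, 0.5, -2.3]
width: 0.0089
grasp_force: 33.6
```

Call:
step_arm([
  [[0,-0.25,-0.02,0,-1],[0,-0.3,-0.02,0,-1],[0,-0.3,0,0,-1],[0,0,0,0,-1]],
])

```text
time: 12.3
eef_pos: [0.5503, -0.151, 0.1926]
orientation: [[-0.02, 1.0, -0.003], [1.0, 0.02, 0.001], [0.001, -0.003, -1.0]]
force: [-0.6, 0.2, -2.1]
width: 0.009
grasp_force: 33.6
```

Call:
step_arm([
  [[0,-0.35,0,0,-1],[0,-0.4,0,0,-1],[0,-0.4,0,0,-1],[0,0,0,0,-1],[0,0,0,0,-1]],
])

```text
time: 12.72
eef_pos: [0.5069, -0.1523, 0.1933]
orientation: [[-0.02, 1.0, 0.001], [1.0, 0.02, 0.0], [0.0, 0.001, -1.0]]
force: [0.7, -0.7, -2.6]
width: 0.009
grasp_force: 33.6
```

Call:
step_arm([
  [[0,-0.1,-0.4,0,-1],[0,-0.1,-0.7,0,-1],[0,0,-0.7,0.9,-1],[0,0,-0.7,0.9,-1],[0,0,-0.4,0.9,-1],[0,0,0,0.1,-1],[0,0,0,0,-1]],
])

```text
time: 13.3
eef_pos: [0.5003, -0.1527, 0.3101]
orientation: [[0.267, 0.964, 0.003], [0.964, -0.267, -0.001], [-0.0, 0.003, -1.0]]
force: [0.8, 0.2, -3.0]
width: 0.0091
grasp_force: 33.6
```

Call:
step_arm([
  [[0.3,0,0,0,-1],[0.6,-0.1,0,0,-1],[0.8,-0.15,0,0,-1],[0.8,-0.15,0,0,-1],[0.8,-0.15,0,0,-1],[0.8,-0.15,0,0,-1],[0.8,-0.15,0,0,-1],[0.8,-0.15,0,0,-1],[0.6,-0.15,0,0,-1],[0.3,-0.1,0,0,-1]],
])

```text
time: 14.13
eef_pos: [0.5204, 0.1192, 0.3065]
orientation: [[0.264, 0.964, -0.005], [0.964, -0.264, 0.002], [0.0, -0.005, -1.0]]
force: [0.0, 0.0, -2.2]
width: 0.0089
grasp_force: 33.6
```

Call:
step_arm([
  [[0.5,0,0,0,-1],[0.3,0,0,0,-1],[0,0,0,0,-1],[0,0,0,0,-1]],
])

```text
time: 14.47
eef_pos: [0.5301, 0.1459, 0.3081]
orientation: [[0.268, 0.963, -0.002], [0.963, -0.268, -0.001], [-0.002, -0.002, -1.0]]
force: [0.7, 0.2, -2.2]
width: 0.0093
grasp_force: 33.6
```

Call:
step_arm([
  [[0.4,-0.12,0,0,-1],[0,0,0,0,-1],[0,0,0.6,0,-1],[0,0,0.8,0,-1],[0,0,0.8,0,-1],[0,0,0.5,0,-1],[0,0,0.15,0,-1],[0,0,0,0,-1],[0,0,0,0,-1],[0,0,0,0,-1]],
])

```text
time: 15.3
eef_pos: [0.532, 0.1625, 0.1977]
orientation: [[0.27, 0.963, 0.004], [0.963, -0.27, 0.0], [0.002, 0.004, -1.0]]
force: [-0.1, 0.3, -1.9]
width: 0.0087
grasp_force: 33.6
```

```bash
python3 - <<'E'
from h import *
np.set_printoptions(precision=4,suppress=True)
s=r.read_state();im=imaging.grab_frame("wrist");P=(np.array(s["orientation"]),np.array(s["eef_pos"]))
im2=imaging.grab_frame("side")
c=np.zeros((600,800,3),np.uint8);c[:400,:400]=im[:,120:520,::-1]
c[:600,400:]=cv2.resize(im2[140:290,300:400,::-1],None,fx=4,fy=4,interpolation=cv2.INTER_CUBIC)
cv2.imwrite("pics/w5.png",c)
print(P[1])
T=[[.5686,.152,.1964],[.655,.1276,.19]]
print(proj("wrist",T,P)-[120,0]);print((proj("side",T)-[300,140])*4+[400,0])
E
```

```text
[0.532  0.1625 0.1977]
[[271.5892 241.0022]
 [430.8952 236.2417]]
[[473.6702 173.9807]
 [577.5791 178.3869]]
```

View pics/w5.png

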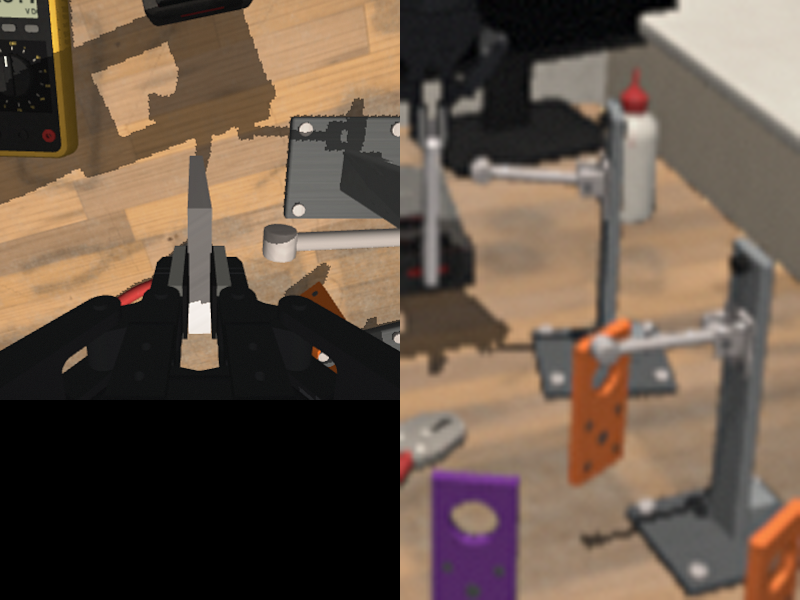

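Wrist view: the template is held squarely, and knob B at crop (280,243) lines up with the eye. Knob B looks about 4 mm high, because the hook rose slightly with my release. I'll thread the template on now, then press the hook back to its stop.

Call:
step_arm([
  [[0,0.15,0,0,-1],[0,0.25,0,0,-1],[0,0.25,0,0,-1],[0,0.25,0,0,-1],[0,0,0,0,-1]],
])

```text
time: 15.82
eef_pos: [0.5675, 0.1522, 0.1954]
orientation: [[0.27, 0.963, 0.002], [0.963, -0.27, -0.0], [0.0, 0.002, -1.0]]
force: [-0.2, 0.5, -2.5]
width: 0.0089
grasp_force: 33.6
```

Call:
step_arm([
  [[0,0.25,0,0,-1],[0,0.3,0,0,-1],[0,0.3,0,0,-1],[0,0.2,0,0,-1],[0,0,0,0,-1],[0,0,0,0,-1]],
])

```text
time: 16.32
eef_pos: [0.6054, 0.1417, 0.1949]
orientation: [[0.269, 0.963, -0.001], [0.963, -0.269, 0.0], [-0.0, -0.001, -1.0]]
force: [-0.6, -0.2, -1.8]
width: 0.0091
grasp_force: 33.6
```

Call:
step_arm([
  [[0,0,0.15,0,-1],[0,0,0.15,0,-1],[0,0,0.05,0,-1],[0,0,0,0,-1],[0,0,0,0,-1]],
])

```text
time: 16.73
eef_pos: [0.6048, 0.1419, 0.1809]
orientation: [[0.269, 0.963, -0.001], [0.963, -0.269, -0.0], [-0.0, -0.001, -1.0]]
force: [0.1, 1.1, -1.8]
width: 0.0086
grasp_force: 33.6
```

Call:
step_arm([
  [[0,0,0.04,0,-1],[0,0,0.04,0,-1],[0,0,0,0,-1],[0,0,0,0,-1]],
])

```text
time: 17.07
eef_pos: [0.6054, 0.1419, 0.1786]
orientation: [[0.269, 0.963, 0.0], [0.963, -0.269, 0.0], [0.0, 0.0, -1.0]]
force: [-1.8, -0.1, 0.5]
width: 0.0084
grasp_force: 34.0
```

Call:
step_arm([
  [[0,0,0,0,-0.7],[0,0,0,0,-0.6],[0,0,0,0,-0.4],[0,0,0,0,-0.2],[0,0,0,0,-0.1],[0,0,-0.3,0,-0.1],[0,0,-0.8,0,-0.1],[0,0,-1,0,-0.1],[0,0,-0.5,0,-0.1],[0,0,0,0,-0.1]],
])

```text
time: 17.9
eef_pos: [0.6092, 0.1422, 0.2911]
orientation: [[0.269, 0.963, 0.014], [0.963, -0.269, 0.001], [0.005, 0.014, -1.0]]
force: [0.2, 0.2, 1.0]
width: 0.0385
grasp_force: 0.0
```

Call:
step_arm([
  [[0,-0.6,0,0,-1],[0,-0.42,0,0,-1],[0,0,0.5,0,-1],[0,0,0.8,0,-1],[0,0,0.7,0,-1],[0,0,0.4,0,-1],[0,0,0,0,-1],[0,0,0,0,-1]],
])

```text
time: 18.57
eef_pos: [0.5653, 0.1527, 0.1853]
orientation: [[0.269, 0.963, -0.002], [0.963, -0.269, -0.0], [-0.001, -0.002, -1.0]]
force: [-0.3, 0.3, 1.0]
width: 0.0002
grasp_force: 0.0
```

Call:
step_arm([
  [[0,0,0.05,0,-1],[0,0,0.05,0,-1],[0,0,0.05,0,-1],[0,0,0,0,-1],[0,0,0,0,-1]],
])

```text
time: 18.98
eef_pos: [0.5664, 0.1528, 0.1807]
orientation: [[0.269, 0.963, 0.001], [0.963, -0.269, 0.0], [0.0, 0.001, -1.0]]
force: [0.4, 0.1, -0.0]
width: -0.0002
grasp_force: 0.0
```

Call:
step_arm([
  [[0,0,0.05,0,-1],[0,0,0.05,0,-1],[0,0,0.05,0,-1],[0,0,0,0,-1],[0,0,0,0,-1]],
])

```text
time: 19.4
eef_pos: [0.5668, 0.1529, 0.1772]
orientation: [[0.269, 0.963, 0.002], [0.963, -0.269, 0.0], [0.001, 0.002, -1.0]]
force: [-4.9, 0.0, 10.7]
width: -0.0
grasp_force: 5.6
```

Call:
step_arm([
  [[0,0,0.05,0,-1],[0,0,0.05,0,-1],[0,0,0,0,-1],[0,0,0,0,-1]],
])

```text
time: 19.73
eef_pos: [0.5671, 0.153, 0.1765]
orientation: [[0.269, 0.963, 0.004], [0.963, -0.269, 0.0], [0.001, 0.004, -1.0]]
force: [-9.8, -1.9, 23.0]
width: -0.0003
grasp_force: 11.6
```

Call:
step_arm([
  [[0,0,-0.4,0,-1],[0,0,-0.9,0,-1],[0,0,-1,0,-1],[0,0,-1,1,0],[0,0,-0.3,1,0],[0,0,0,1,0],[0,0,0,1,0],[0,0,0,1,0],[0,0,0,1,0],[0,0,0,1,0]],
], grip_force=40)

```text
time: 20.57
eef_pos: [0.566, 0.1528, 0.3139]
orientation: [[0.847, 0.531, -0.0], [0.531, -0.847, -0.0], [-0.0, -0.0, -1.0]]
force: [0.2, -0.4, -0.4]
width: 0.0427
grasp_force: 0.0
```

Call:
step_arm([
  [[0,0,0,1,0],[0,0,0,1,0],[0,0,0,1,0],[0,0,0,1,0],[0,0,0,1,0],[0,0,0,0.2,0],[0,0,0,0,0],[0,0,0,0,0]],
])

```text
time: 21.23
eef_pos: [0.566, 0.1528, 0.314]
orientation: [[1.0, 0.023, -0.0], [0.023, -1.0, -0.0], [-0.0, 0.0, -1.0]]
force: [0.4, 0.0, -0.0]
width: 0.0429
grasp_force: 0.0
```

Call:
step_arm([
  [[-0.05,0.5,0,0,0],[-0.05,0.9,0,0,0],[-0.05,0.9,0,0,0],[-0.05,0.9,0,0,0],[-0.05,0.9,0,0,0],[-0.05,0.9,0,0,0],[-0.05,0.9,0,0,0],[-0.05,0.8,0,0,0],[-0.05,0.5,0,0,0],[-0.05,0.39,0,0,0]],
])

```text
time: 22.07
eef_pos: [0.552, -0.1536, 0.314]
orientation: [[1.0, 0.02, -0.0], [0.02, -1.0, -0.0], [-0.0, 0.0, -1.0]]
force: [-0.2, 0.7, 0.3]
width: 0.0428
grasp_force: 0.0
```

Call:
step_arm([
  [[0,0,0,0,0],[0,0,0,0,0],[0,0,0.5,0,0],[0,0,0.8,0,0],[0,0,0.6,0,0],[0,0,0,0,0],[0,0,0,0,0],[0,0,0,0,0]],
])

```text
time: 22.73
eef_pos: [0.5535, -0.1506, 0.2398]
orientation: [[1.0, 0.022, 0.002], [0.022, -1.0, -0.001], [0.002, 0.001, -1.0]]
force: [0.2, 0.7, -0.4]
width: 0.0428
grasp_force: 0.0
```

Call:
step_arm([
  [[-0.04,0,0.7,0,0],[0,0,0.7,0,0],[0,0,0.6,0,0],[0,0,0.22,0,0],[0,0,0,0,0],[0,0,0,0,0]],
])

```text
time: 23.23
eef_pos: [0.5522, -0.1516, 0.1512]
orientation: [[1.0, 0.021, 0.003], [0.021, -1.0, -0.001], [0.003, 0.001, -1.0]]
force: [1.1, -1.5, 0.3]
width: 0.043
grasp_force: 0.0
```

Call:
step_arm([
  [[0,0,0,0,-1],[0,0,0,0,-1],[0,0,0,0,-1],[0,0,0,0,-1],[0,0,0,0,-1]],
])

```text
time: 23.65
eef_pos: [0.5525, -0.1508, 0.152]
orientation: [[1.0, 0.021, 0.004], [0.021, -1.0, 0.0], [0.004, -0.0, -1.0]]
force: [-1.2, 3.0, 6.2]
width: 0.0154
grasp_force: 41.8
```

Call:
step_arm([
  [[0.027,0,-0.223,0,-1],[0.049,0,-0.219,0,-1],[0.071,0,-0.213,0,-1],[0.092,0,-0.205,0,-1],[0.112,0,-0.195,0,-1],[0.131,0,-0.183,0,-1],[0.148,0,-0.169,0,-1],[0.165,0,-0.153,0,-1]],
])

```text
time: 24.32
eef_pos: [0.5808, -0.15, 0.2118]
orientation: [[1.0, 0.021, -0.006], [0.021, -1.0, 0.001], [-0.006, -0.001, -1.0]]
force: [-5.3, 2.7, -4.3]
width: 0.0154
grasp_force: 39.0
```

Call:
step_arm([
  [[0.179,0,-0.136,0,-1],[0.192,0,-0.118,0,-1],[0.202,0,-0.098,0,-1],[0.211,0,-0.077,0,-1],[0.218,0,-0.056,0,-1],[0,0,0,0,-1],[0,0,0,0,-1]],
])

```text
time: 24.9
eef_pos: [0.6238, -0.1493, 0.2334]
orientation: [[1.0, 0.021, 0.002], [0.021, -1.0, 0.0], [0.002, -0.0, -1.0]]
force: [-2.3, 5.5, 2.1]
width: 0.0149
grasp_force: 39.9
```

Call:
step_arm([
  [[0,0,0,0,-0.4],[0,0,0,0,0],[0,0,0,0,0],[0,0,0,0,0],[-0.3,0,-0.1,0,0],[-0.7,0,0,0,0],[0,0,0,0,-1],[0,0,0,0,-1],[0,0,0,0,-1],[0,0,0,0,-1]],
])

```text
time: 25.73
eef_pos: [0.5837, -0.1509, 0.2356]
orientation: [[1.0, 0.021, 0.002], [0.021, -1.0, -0.001], [0.002, 0.001, -1.0]]
force: [0.0, 0.2, -0.4]
width: 0.0002
grasp_force: 0.0
```

Call:
step_arm([
  [[0,0,0,0,-1],[0,0,0,0,-1],[0,0,0,0,-1]],
])

```text
time: 25.98
eef_pos: [0.5831, -0.1506, 0.235]
orientation: [[1.0, 0.021, 0.0], [0.021, -1.0, -0.0], [0.0, 0.0, -1.0]]
force: [0.3, 0.9, 0.3]
width: 0.0001
grasp_force: 0.0
```

Call:
step_arm([
  [[0.15,0,0,0,-1],[0.15,0,0,0,-1],[0.1,0,0,0,-1],[0.08,0,0,0,-1],[0.08,0,0,0,-1],[0.05,0,0,0,-1],[0.05,0,0,0,-1],[0.05,0,0,0,-1],[0,0,0,0,-1]],
])

```text
time: 26.73
eef_pos: [0.6115, -0.15, 0.235]
orientation: [[1.0, 0.021, 0.001], [0.021, -1.0, -0.0], [0.001, 0.0, -1.0]]
force: [-1.8, -0.1, 1.8]
width: -0.0001
grasp_force: 1.0
```

Call:
step_arm([
  [[0.04,0,0,0,-1],[0.04,0,0,0,-1],[0.04,0,0,0,-1],[0.04,0,0,0,-1],[0,0,0,0,-1],[0,0,0,0,-1]],
])

```text
time: 27.23
eef_pos: [0.6179, -0.1498, 0.2349]
orientation: [[1.0, 0.021, 0.001], [0.021, -1.0, 0.0], [0.001, -0.0, -1.0]]
force: [-1.4, -0.6, 2.7]
width: 0.0004
grasp_force: 0.7
```

Call:
step_arm([
  [[0.04,0,0,0,-1],[0.04,0,0,0,-1],[0,0,0,0,-1],[0,0,0,0,-1]],
])

```text
time: 27.57
eef_pos: [0.6209, -0.1497, 0.235]
orientation: [[1.0, 0.021, 0.0], [0.021, -1.0, 0.0], [0.0, 0.0, -1.0]]
force: [-1.1, -0.1, 1.8]
width: -0.0003
grasp_force: 0.9
```

Call:
step_arm([
  [[0.04,0,0,0,-1],[0.04,0,0,0,-1],[0,0,0,0,-1],[0,0,0,0,-1]],
])

```text
time: 27.9
eef_pos: [0.6242, -0.1497, 0.235]
orientation: [[1.0, 0.021, 0.001], [0.021, -1.0, 0.0], [0.001, -0.0, -1.0]]
force: [-2.3, 0.1, 1.7]
width: -0.0001
grasp_force: 0.9
```

Call:
step_arm([
  [[0.04,0,0,0,-1],[0.04,0,0,0,-1],[0,0,0,0,-1],[0,0,0,0,-1]],
])

```text
time: 28.23
eef_pos: [0.627, -0.1496, 0.2351]
orientation: [[1.0, 0.021, -0.0], [0.021, -1.0, 0.0], [-0.0, -0.0, -1.0]]
force: [-3.1, -0.1, 2.1]
width: -0.0
grasp_force: 1.7
```

Call:
step_arm([
  [[0.04,0,0,0,-1],[0.04,0,0,0,-1],[0,0,0,0,-1],[0,0,0,0,-1]],
])

```text
time: 28.57
eef_pos: [0.6274, -0.1496, 0.2352]
orientation: [[1.0, 0.02, -0.007], [0.02, -1.0, 0.0], [-0.007, -0.0, -1.0]]
force: [-12.0, -0.4, 6.0]
width: 0.0001
grasp_force: 5.8
```

Call:
step_arm([
  [[0.015,0,0,0,-1],[0,0,0,0,-1],[0,0,0,0,-1],[0,0,0,0,-1]],
])

```text
time: 28.9
eef_pos: [0.6273, -0.1496, 0.2351]
orientation: [[1.0, 0.02, -0.008], [0.02, -1.0, 0.0], [-0.008, -0.001, -1.0]]
force: [-13.2, 0.5, 7.0]
width: -0.0004
grasp_force: 6.6
```

Home: the force is at 13 N and the hook no longer moves. Backing off along -x, then a check.

Call:
step_arm([
  [[-0.1,0,0,0,-1],[-0.2,0,0,0,-1],[-0.6,0,0,0,-1],[-0.9,0,0,0,-1],[-0.9,0,-0.2,0,-1],[-0.7,0.5,-0.4,0,-1],[-0.5,0.8,-0.4,0,-1],[0,0.9,0,0,-1],[0,0,0,0,-1],[0,0,0,0,-1]],
])

```text
time: 29.73
eef_pos: [0.4767, -0.2423, 0.2752]
orientation: [[1.0, 0.018, 0.002], [0.018, -1.0, -0.0], [0.002, 0.0, -1.0]]
force: [-0.0, 0.3, -0.7]
width: -0.0001
grasp_force: 0.0
```

```bash
python3 - <<'E'
from h import *
s=r.read_state();print(s["eef_pos"],s["force"])
im=imaging.grab_frame("side");im2=imaging.grab_frame("top")
c=np.zeros((600,800,3),np.uint8)
c[:,:400]=cv2.resize(im[140:290,320:420,::-1],None,fx=4,fy=4,interpolation=cv2.INTER_CUBIC)
c[:300,400:]=cv2.resize(im2[120:195,260:360,::-1],None,fx=4,fy=4,interpolation=cv2.INTER_CUBIC)
c[300:,400:]=cv2.resize(im2[120:195,320:420,::-1],None,fx=4,fy=4,interpolation=cv2.INTER_CUBIC)
cv2.imwrite("pics/f.png",c)
for th in(1.5,1.45):
    k=np.array([.655,.1276,.19])+.09*np.array([-.963*np.sin(th),.269*np.sin(th),np.cos(th)]);print((proj("side",k)-[320,140])*4,(proj("top",k)-[260,120])*4+[400,0])
E
```

```text
[ 0.47671392 -0.2422983   0.27520578] [-0.02523163  0.3409495  -0.69739281]
[[ -6.28744547 174.14124303]] [[385.0009124  250.10992925]]
[[ -5.73778799 169.35480725]] [[384.1759651  248.29160072]]
```

View pics/f.png

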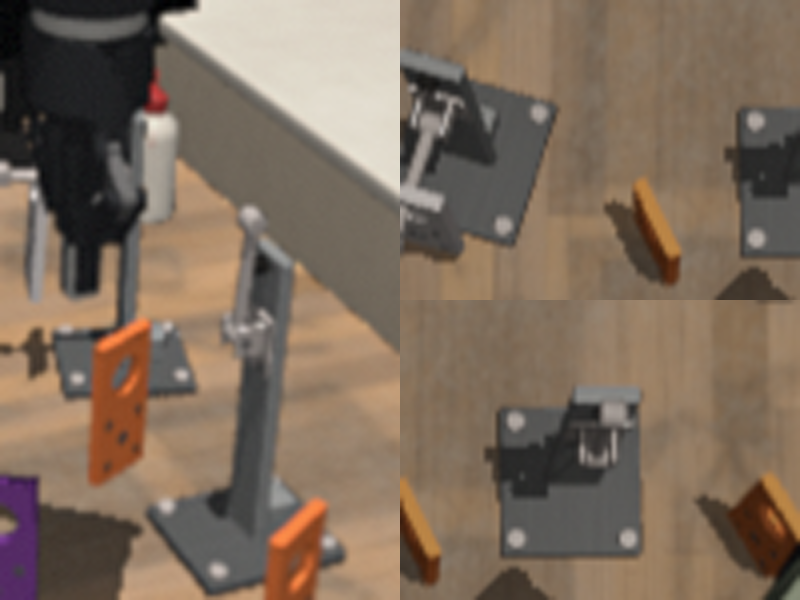

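The last picture shows hook A upright against its buffer with its knob at (252,217), the template hanging on hook B at (38,245), and the arm clear of both. Handing in.

```bash
python3 -c "
from plant import r
print(r.hand_in())"
```

```text
the job is handed in; nothing more can be done
None
```

The job is handed in at about 30 s with no verdict shown: the template hangs on hook B, and hook A is pressed home on its buffer at about 13 N. Hook B rose about 4 mm when I released it, so I pressed it back to its stop after the template was on rather than before.

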